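Load the dosing funnel from a scoop and hold its sprung gate open

TASK

Tip the four ceramic balls out of the scoop into the funnel of the dosing stand while its gate is shut, then set the empty scoop down upright on the worktop and let go of it. Then take the gate's upright handle post and swing it forward, away from the robot, against its spring, all the way to the stop, so that all four balls drop into the tray below, and finish while still holding it there with the fingers: do not let the gate spring back. Leave the two bottles and the petri dish near the work where they are.

Things in the scene. Friction and masses are not known exactly. Their poses are not given: they have to be found in the camera images.
- stand: fixed metal dosing stand: base, catch tray, funnel over it, sprung gate under the funnel. Origin: underside of the base, straight below the funnel's centre; z up. Base plate 6 mm thick, x -64 to 72, y -90 to 60 mm. Tray 100 x 100 mm outside, 3 mm walls, rim at z = 46 mm, centred under the funnel. Rear plate at x = +63 mm, y -85 to 40, up to z = 124 mm
- funnel_mouth (a point): centre of the round funnel's mouth, in the plane of its rim, 130 mm above the worktop; mouth 110 mm outside, 104 mm inside diameter. It narrows to a 46 mm outlet at 75 mm above the worktop, shut underneath by the gate's round disc
- gate (a joint): the gate's vertical hinge, rad: 0 = shut (its spring holds it there), 1.05 = open against its stop; positive is counter-clockwise from above. The spring asks 0.15 N m at 0 and 0.5 N m at the stop (2 N rising to 6 N at the handle post) and shuts the gate when it is let go. Balls begin to drop at about 0.4 rad; the outlet is clear at the stop
- gate_pivot (a point): point on the gate's vertical hinge axis, 66 mm above the worktop, 62 mm to the -y side of the stand's origin (stand frame); it does not move
- handle_post: upright black round post, 16 mm diameter, its sleeve free to turn, on the gate's arm 85 mm from the hinge axis. Origin at its foot, 70 mm above the worktop; the 16 mm sleeve spans 80 to 152 mm above the worktop. It travels on a level arc about the hinge: in the stand's frame from (-40, -137) mm when shut to (+45, -134) mm at the stop
- post_top (a point): centre of the top of the handle post, 152 mm above the worktop
- scoop: steel pouring scoop, black handle, 0.12 kg. Origin: underside of its flat floor; x to the pouring lip, z up. Floor x -36 to 16 mm, 54 mm wide, walls 2 mm thick, 36 to 40 high. In front a ramp rises at 39 degrees from (x 15, z 0) to the lip at (x 55, z 32), side walls 20 mm; tip it lip down 60 degrees or more to empty it. Bar handle behind, x -35 to -105 mm, 14 mm wide (y), z 24 to 40 mm
- ball0: loose white ceramic ball, 16 mm diameter, 15 g, one of four lying in the scoop; origin at its centre
- ball1: loose white ceramic ball, 16 mm diameter, 15 g, one of four lying in the scoop; origin at its centre
- ball2: loose white ceramic ball, 16 mm diameter, 15 g, one of four lying in the scoop; origin at its centre
- ball3: loose white ceramic ball, 16 mm diameter, 15 g, one of four lying in the scoop; origin at its centre
- reagent_small: capped small reagent bottle, 46 mm across, 96 mm tall; origin at the centre of its underside; a bystander, to be left alone
- dropper_bottle: slim dropper bottle with a cap, 32 mm across, 76 mm tall; origin at the centre of its underside; a bystander, to be left alone
- petri_dish: flat round covered petri dish, 91 mm across, 15 mm tall; origin at the centre of its underside; a bystander, to be left alone

How it is judged:
On the way, in this order (a step that is already met when the one before it is completed fails the run):
1. all four balls lie in the funnel, on the shut gate (x of ball0 in the frame of stand between -0.052 and 0.052 m and y of ball0 in the frame of stand between -0.052 and 0.052 m and z of ball0 in the frame of stand between 0.074 and 0.135 m and x of ball1 in the frame of stand between -0.052 and 0.052 m and y of ball1 in the frame of stand between -0.052 and 0.052 m and z of ball1 in the frame of stand between 0.074 and 0.135 m and x of ball2 in the frame of stand between -0.052 and 0.052 m and y of ball2 in the frame of stand between -0.052 and 0.052 m and z of ball2 in the frame of stand between 0.074 and 0.135 m and x of ball3 in the frame of stand between -0.052 and 0.052 m and y of ball3 in the frame of stand between -0.052 and 0.052 m and z of ball3 in the frame of stand between 0.074 and 0.135 m and value of joint gate below 0.12 rad), for 0.3 s.
2. the scoop stands upright on the worktop, let go of, with the balls still in the funnel and the gate shut (all of step 1 and angle between scoop's own z axis and vertical below 0.1 rad and height (world z) of scoop between -0.006 and 0.006 m and contact force between the fingers and scoop below 0.1 N and linear speed of scoop below 0.02 m/s), for 0.2 s.
At the end, for the whole second after the job is handed in: Gate within 0.05 rad of its stop (joint above 1.0), held by the fingers on the handle post (over 1.5 N); all four balls inside the tray (centres below 48 mm); scoop upright (within 0.1 rad) on the worktop (within 6 mm), at rest, not touched by the fingers (value of joint gate above 1 rad and contact force between the fingers and handle_post above 1.5 N and x of ball0 in the frame of stand between -0.049 and 0.049 m and y of ball0 in the frame of stand between -0.049 and 0.049 m and z of ball0 in the frame of stand between 0 and 0.048 m and x of ball1 in the frame of stand between -0.049 and 0.049 m and y of ball1 in the frame of stand between -0.049 and 0.049 m and z of ball1 in the frame of stand between 0 and 0.048 m and x of ball2 in the frame of stand between -0.049 and 0.049 m and y of ball2 in the frame of stand between -0.049 and 0.049 m and z of ball2 in the frame of stand between 0 and 0.048 m and x of ball3 in the frame of stand between -0.049 and 0.049 m and y of ball3 in the frame of stand between -0.049 and 0.049 m and z of ball3 in the frame of stand between 0 and 0.048 m and angle between scoop's own z axis and vertical below 0.1 rad and height (world z) of scoop between -0.006 and 0.006 m and contact force between the fingers and scoop below 0.1 N and linear speed of scoop below 0.02 m/s); the arm keeps its last pose, push and grip.
It fails at once if a bystander (bottle or petri dish) is moved by more than 30 mm (distance of any of reagent_small, dropper_bottle, petri_dish from where it was at the start of the episode above 0.03 m).
It also fails if it takes over 58 s, if anything falls off the work surface, if the arm or the gripper's body presses on something with over 40 N, if the wrist force passes 120 N, or if a joint passes its speed limit or range.

ROBOT

A 6-joint arm with a two-finger parallel gripper is mounted at the origin on a cart in front of the work surface, level with it; the furniture and walls round the work are solid. World frame = base frame: x ahead of the robot, y to its left, z up, the work surface at z = 0. Lengths are in m, angles in rad, forces in N, time in s.
With the tool pointing down it reaches from about 0.4 to 0.825 m from the base axis. Payload 7 kg.
Tool frame: the origin (TCP) lies midway between the tips of the shut fingers; the grasp point (between the pads) lies hold_point_z behind it (hold_point_z is the distance from the TCP to the grasp point, in m); z points along the fingers, y is the direction in which the jaws open and shut (so a half turn about z gives the same grasp; the last joint's range is limited). The gripper opens to 88 mm and grips with 3 to 60 N. Pads are 19 mm wide; open, the fingers measure 130 mm over their backs; the gripper's body (78 mm by 193 mm) begins 47 mm behind the grasp point.
Start: joints at [1.511, 0.359, 0.012, 0, -1.224, -0.288], TCP at [0.23, 0.635, 0.227] pointing down, gripper open.
Joint ranges: [-3.07, 3.07], [-1.43, 2.12], [-1.02, 1.25], [-3.03, 1.67], [-3.05, -0], [-3.03, 3.03]. Speed limits (rad/s): [2.39, 2.39, 3.01, 3.14, 3.14, 3.14].

INTERFACE

Orientations are given as [roll, pitch, yaw] about the fixed x, y, z axes, in that order (R = Rz(yaw) Ry(pitch) Rx(roll)).
In Python, from station import * gives the robot as it stands. The module is installed in compiled form; this text tells all that it offers.
- The arm moves only by the tool arm_command, never from a script. Its arguments are lists of equal length, an entry for each row: "fingers": the closure, from -1 (fully open) to 1 (shut); "dp": the shift along the world's x, y, z in m, a list of three; "roll": the turn about the world's z in rad. In form: {"fingers": [fingers, ...], "dp": [[x, y, z], ...], "roll": [roll, ...]}. A call has 1 to 8 rows; each row shifts and turns the pose as measured when the row begins; what a row does not reach is not made up. A row lasts 1/10 s, in which the tool goes at most 50 mm and 8.59 degrees, less where a joint would pass 70% of its speed; a pose out of reach is approached as far as the arm can. A call is refused whole if a number of a shift passes 0.05 or a number of a turn 0.15, either way. A call with a gripper value outside its range is refused whole. The fingers move at their own pace and stop on an object; "newtons" is the grip in N (left out, the last holds). Time passes only in rows, so rows that do not move let the fingers close. It gives the time, the measured TCP pose, the force and the opening at its end, in the units of the state.
- get_state(): the state, without advancing time (a new reading comes with each control period).
- grab_frame(name): name is "scene" or "top"; returns the picture (420x560x3 uint8, blue, green, red); there is no depth.
- calibration(name): a dict with "fx", "fy", "cx", "cy" (pixels), "R" (3x3) and "t" (3): a world point X has camera coordinates R X + t. Camera axes: x right, y down, z forward; pixel columns grow to the right and rows downward; lengths in m; the calibration is good to about 2 mm. A picture is of the moment at which its call begins. calibration takes no time and is no camera call.
- job_done(): hands the job in, once; it reports no verdict.
The state is a dict: "t": time; "q": joint angles; "qd": joint speeds; "joint_efforts": joint torques, N m; "eef_pos": TCP position; "ee_rot": TCP orientation; "force": force on the tool from outside, world axes, zero at the start; "moment": the same for the moment, N m; "width": finger opening in m.
Only numpy, scipy, OpenCV 4.12 (cv2) and the standard library are available. Lean on these libraries where they do the work, as an engineer would, in place of code of your own. Each camera call takes 0.05 s, during which the arm holds its last target.

## Working session

There is one attempt and no reset: what is moved stays moved. The work goes in short steps, Python scripts to look and compute and a tool call to move; the robot and the scene stay as the last step left them, time stands still between calls to the robot, and variables do not carry over. Pictures are saved under pics/ and viewed, and the job is handed in when it is done.

Besides the shell and the picture viewer there is one more tool, called after "Emit:" as a command line: name --pt "numbers of a row" for each row, then --argument value for the rest. arm_command: Moves the arm, as the interface text tells. Its arguments: {"type":"object","properties":{"fingers":{"type":"array"},"dp":{"type":"array"},"roll":{"type":"array"},"newtons":{"type":"number"}},"required":["fingers","dp","roll"]}

```bash
mkdir -p pics
cat > h.py <<'E'
from station import *
import numpy as np, cv2
def snap(n,f):
    im=grab_frame(n); cv2.imwrite(f'pics/{f}.png',im); return im
def ray(n,u,v):
    c=calibration(n);R=np.array(c['R']);t=np.array(c['t'])
    d=R.T@np.array([(u-c['cx'])/c['fx'],(v-c['cy'])/c['fy'],1]);return -R.T@t,d
def onz(n,u,v,z):
    o,d=ray(n,u,v);return o+d*(z-o[2])/d[2]
def proj(n,X):
    c=calibration(n);p=np.array(c['R'])@np.array(X)+np.array(c['t']);return c['fx']*p[0]/p[2]+c['cx'],c['fy']*p[1]/p[2]+c['cy']
E
python3 - <<'E'
from h import *
snap('scene','s0');snap('top','t0')
print(get_state())
for n in('scene','top'):
    c=calibration(n);print(n,c['fx'],-np.array(c['R']).T@np.array(c['t']),np.array(c['R'])[2])
try: print(hold_point_z)
except Exception as e: print(e)
import station;print(dir(station))
E
```

```text
{'t': 0.1, 'q': array([ 1.51106688e+00,  3.59333128e-01,  1.11786166e-02, -2.63175470e-04,
       -1.22410883e+00, -2.88132776e-01]), 'qd': array([-5.28403769e-04, -1.69817788e-03,  2.14897775e-03,  3.69688999e-04,
       -7.52511264e-04,  2.39019042e-05]), 'joint_efforts': array([-1.31712888e-03, -5.84164810e+01,  2.93750006e+01,  7.01553270e+00,
        1.01078750e-02, -5.72300632e-05]), 'eef_pos': array([0.22997261, 0.6341696 , 0.22572525]), 'ee_rot': array([ 3.14011581e+00, -1.79685824e-04, -3.47951696e-01]), 'force': array([ 0.13770749,  0.25483235, -0.35697866]), 'moment': array([ 0.01963796, -0.01564339, -0.00491366]), 'width': 0.08760375237228565}
scene 532.4658361930502 [-0.24652886 -1.07322137  1.07105995] [ 0.44007841  0.6653499  -0.60302613]
top 409.93418171494034 [ 0.2668816  -0.00849423  1.27212438] [ 0.15458026  0.02387965 -0.9876916 ]
0.0188
['Unreachable', '__builtins__', '__cached__', '__doc__', '__file__', '__loader__', '__name__', '__package__', '__spec__', 'calibration', 'get_state', 'grab_frame', 'hold_point_z', 'job_done']
```

View pics/s0.png

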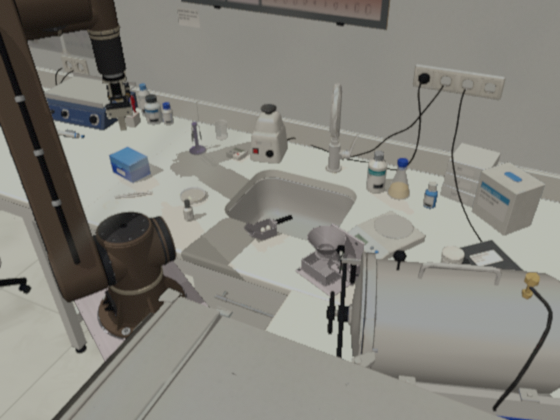

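View pics/t0.png

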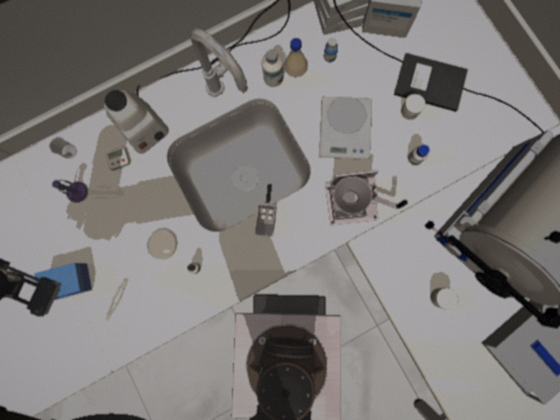

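Run:
```python
import cv2
a=cv2.imread('pics/t0.png')[150:290,140:460]
cv2.imwrite('pics/t0z.png',cv2.resize(a,None,fx=2.5,fy=2.5,interpolation=cv2.INTER_CUBIC))
a=cv2.imread('pics/s0.png')[170:300,170:450]
cv2.imwrite('pics/s0z.png',cv2.resize(a,None,fx=2.8,fy=2.8,interpolation=cv2.INTER_CUBIC))
```

```text
(no output)
```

View pics/t0z.png

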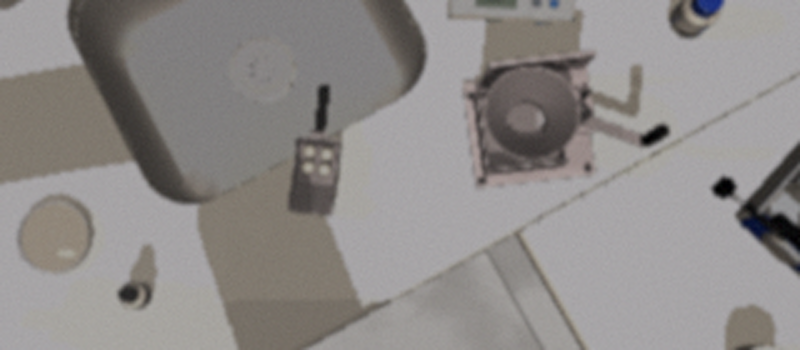

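View pics/s0z.png

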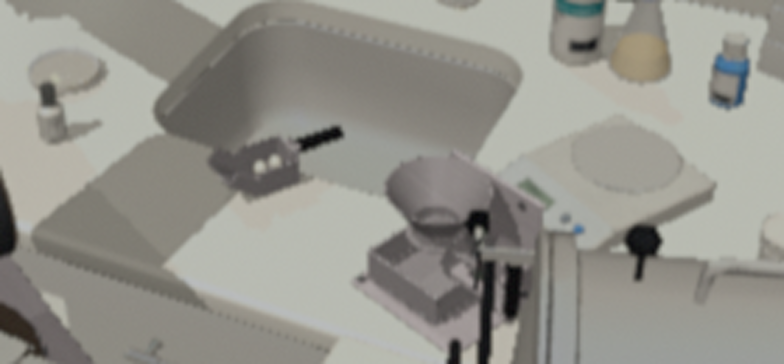

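Run:
```python
import cv2
a=cv2.imread('pics/t0.png')
b=a[165:235,315:445];cv2.imwrite('pics/t0a.png',cv2.resize(b,None,fx=6,fy=6,interpolation=cv2.INTER_CUBIC))
b=a[175:245,240:300];cv2.imwrite('pics/t0b.png',cv2.resize(b,None,fx=8,fy=8,interpolation=cv2.INTER_CUBIC))
```

```text
(no output)
```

View pics/t0a.png

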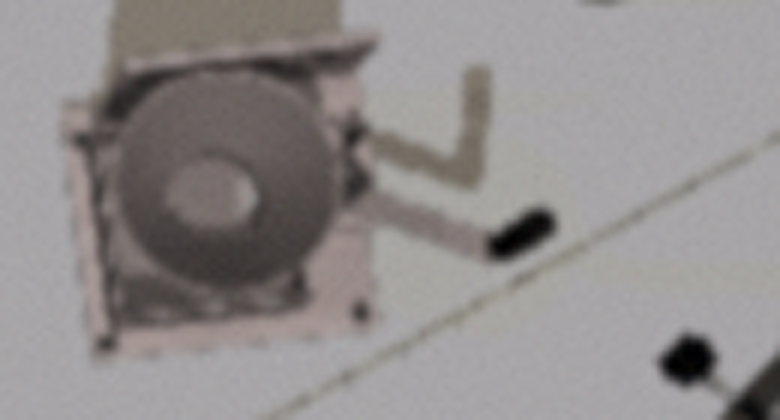

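View pics/t0b.png

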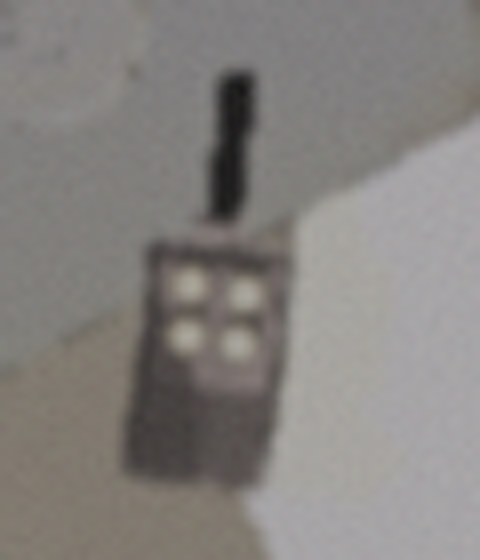

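Run:
```python
from h import *
A=lambda X,Y:(315+X/6-.4,165+Y/6-.4)
B=lambda X,Y:(240+X/8-.4,175+Y/8-.4)
for n,p,z in [('funnel',A(227,180),.13),('post',A(542,222),.152),('base BL',A(98,354),.006),('BR',A(378,320),.006),('TL',A(66,103),.006),
 ('hend',B(238,72),.04),('hnear',B(226,215),.04),('hmid',B(232,140),.04),('lipL',B(125,480),.032),('lipR',B(262,487),.032),('rwL',B(150,243),.04),('rwR',B(293,240),.04),
 ('knob',(429,225),.15),('dropper',(193,267),.07),('reagent',(421,152),.09),('edge1',(480,165),0),('edge2',(300,262),0),('petri',(162,243),.015)]:
    print(n,p,np.round(onz('top',*p,z),4))
```

```text
funnel (352.43333333333334, 194.6) [ 0.4944 -0.1777  0.13  ]
post (404.93333333333334, 201.6) [ 0.4731 -0.3186  0.152 ]
base BL (330.93333333333334, 223.6) [ 0.4262 -0.1292  0.006 ]
BR (377.6, 217.93333333333334) [ 0.4468 -0.2736  0.006 ]
TL (325.6, 181.76666666666665) [ 0.5588 -0.1118  0.006 ]
hend (269.35, 183.6) [0.5421 0.0636 0.04  ]
hnear (267.85, 201.475) [0.4862 0.0666 0.04  ]
hmid (268.6, 192.1) [0.5154 0.0652 0.04  ]
lipL (255.225, 234.6) [0.3847 0.1026 0.032 ]
lipR (272.35, 235.475) [0.3831 0.0505 0.032 ]
rwL (258.35, 204.975) [0.4748 0.0954 0.04  ]
rwR (276.225, 204.6) [0.477  0.0408 0.04  ]
knob (429, 225) [ 0.4096 -0.3831  0.15  ]
dropper (193, 267) [0.2825 0.278  0.07  ]
reagent (421, 152) [ 0.6348 -0.3867  0.09  ]
edge1 (480, 165) [ 0.6232 -0.5996  0.    ]
edge2 (300, 262) [ 0.306  -0.0353  0.    ]
petri (162, 243) [0.3544 0.3913 0.015 ]
```

Run:
```python
from h import *
def tri(p,q):
    o1,d1=ray('top',*p);o2,d2=ray('scene',*q)
    A=np.array([d1,-d2]).T;s=np.linalg.lstsq(A,o2-o1,rcond=None)[0]
    a=o1+d1*s[0];b=o2+d2*s[1];return np.round((a+b)/2,3),round(np.linalg.norm(a-b),4)
for q in[(400,256),(343,313),(343,254)]:
    print(tri((429,225),q), tri((443,235),q))
for z in (0,.05,.1,.15,.2,.3): 
    X=onz('top',429,225,z); print(z,X,proj('scene',X))
print(tri((404.9,201.6),(170+478/2.8,170+218/2.8)))
print(proj('scene',[.4735,-.319,.152]),proj('scene',[.4944,-.1777,.13]))
a=cv2.imread('pics/t0.png')[140:300,360:560];cv2.imwrite('pics/t0c.png',cv2.resize(a,None,fx=4,fy=3.7,interpolation=cv2.INTER_CUBIC))
a=cv2.imread('pics/s0.png')[190:400,300:560];cv2.imwrite('pics/s0c.png',cv2.resize(a,None,fx=2.8,fy=2.8,interpolation=cv2.INTER_CUBIC))
```

```text
(array([ 0.454, -0.402,  0.221]), np.float64(0.1316)) (array([ 0.426, -0.426,  0.252]), np.float64(0.1319))
(array([ 0.402, -0.397,  0.08 ]), np.float64(0.0374)) (array([ 0.373, -0.423,  0.119]), np.float64(0.03))
(array([ 0.4  , -0.355,  0.238]), np.float64(0.0035)) (array([ 0.374, -0.379,  0.267]), np.float64(0.0084))
0 [ 0.42869487 -0.43318873  0.        ] (np.float64(365.3722344124868), np.float64(336.4577843963555))
0.05 [ 0.42233491 -0.4164964   0.05      ] (np.float64(360.6703858873938), np.float64(320.23219756381746))
0.1 [ 0.41597495 -0.39980406  0.1       ] (np.float64(355.813529833849), np.float64(303.47169598462824))
0.15 [ 0.40961498 -0.38311173  0.15      ] (np.float64(350.7938724988605), np.float64(286.149384233458))
0.2 [ 0.40325502 -0.36641939  0.2       ] (np.float64(345.60308873175217), np.float64(268.23653308722106))
0.3 [ 0.3905351  -0.33303473  0.3       ] (np.float64(334.6719029788837), np.float64(230.51415588404197))
(array([ 0.455, -0.3  ,  0.197]), np.float64(0.0213))
(np.float64(353.850278699312), np.float64(261.2173204949245)) (np.float64(326.17609325653603), np.float64(236.62192011005422))
```

View pics/t0c.png

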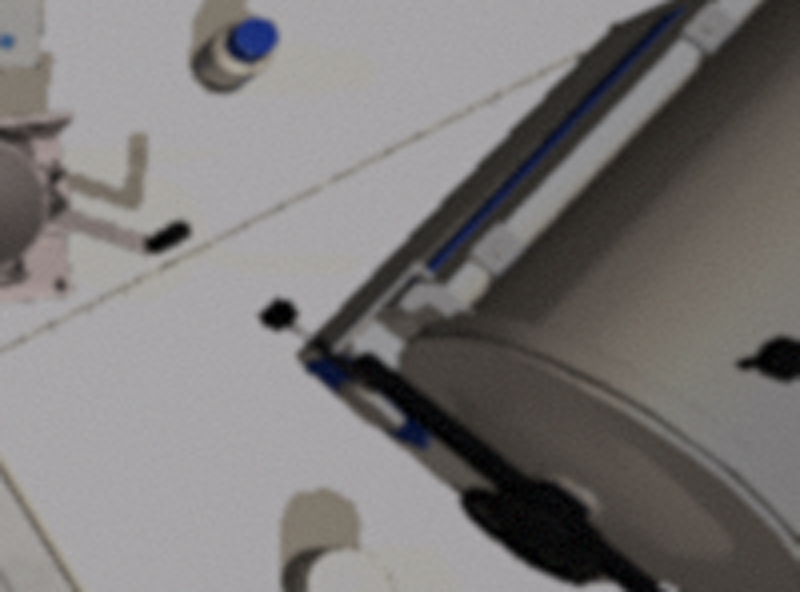

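View pics/s0c.png

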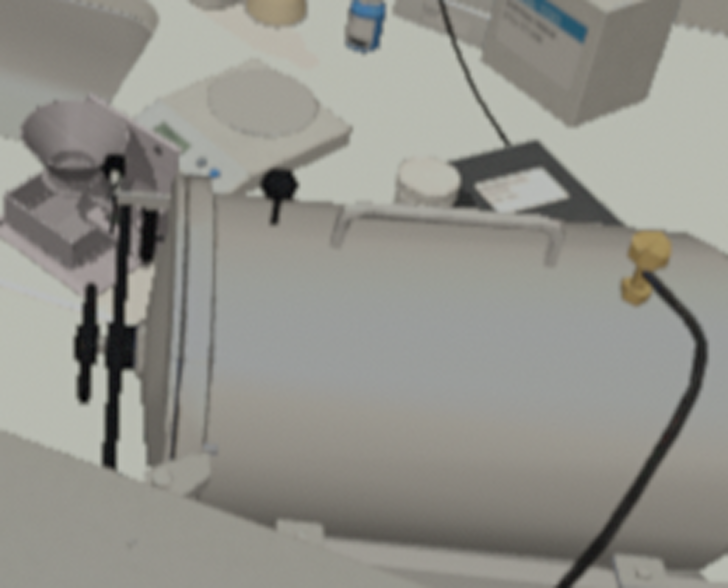

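Emit:
arm_command --fingers '[-1,-1,-1,-1,-1,-1,-1,-1]' --pt "0.02 -0.04 0" --pt "0.02 -0.04 0" --pt "0.02 -0.04 0" --pt "0.02 -0.04 0" --pt "0.02 -0.04 0" --pt "0.02 -0.04 0" --pt "0.02 -0.04 0" --pt "0.02 -0.04 0" --roll '[0.02,0.02,0.02,0.02,0.02,0.02,0.02,0.02]' --newtons 30

```text
t: 0.9
eef_pos: [0.3901, 0.3046, 0.2202]
ee_rot: [3.133, 0.0, -0.175]
force: [1.2, 0.1, 0.5]
width: 0.0874
```

Emit:
arm_command --fingers '[-1,-1,-1,-1,-1,-1,-1,-1]' --pt "0.018 -0.034 0" --pt "0.018 -0.034 0" --pt "0.018 -0.034 0" --pt "0.018 -0.034 -0.01" --pt "0.018 -0.034 -0.02" --pt "0.018 -0.034 -0.02" --pt "0.016 -0.034 -0.02" --pt "0 0 -0.01" --roll '[0.013,0.013,0.013,0.013,0.013,0.013,0.013,0]'

```text
t: 1.7
eef_pos: [0.5181, 0.0518, 0.1389]
ee_rot: [3.136, -0.003, -0.082]
force: [-1.3, 0.4, 0.0]
width: 0.0877
```

Emit:
arm_command --fingers '[-1,-1,-1,-1]' --pt "-0.005 0.014 -0.03" --pt "0 0 -0.02" --pt "0 0 -0.01" --pt "0 0 0" --roll '[0,0,0,0]'

```text
t: 2.1
eef_pos: [0.5119, 0.0642, 0.075]
ee_rot: [3.134, 0.0, -0.087]
force: [-0.2, 0.3, -0.1]
width: 0.0878
```

Run:
```python
from h import *
a=snap('top','t1')[150:290,200:340];cv2.imwrite('pics/t1z.png',cv2.resize(a,None,fx=4,fy=4,interpolation=cv2.INTER_CUBIC))
s=get_state();print(s['q'],s['eef_pos'],s['ee_rot'])
```

```text
[ 0.5101244   0.2543691  -0.53261221  0.00829122 -0.78700589  0.96820162] [0.51240505 0.06438392 0.0757987 ] [ 3.13495192e+00 -6.74644003e-04 -8.66053398e-02]
```

View pics/t1z.png

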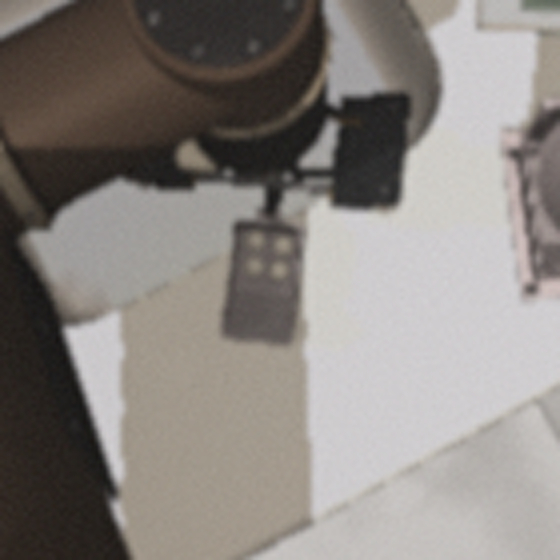

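Emit:
arm_command --fingers '[-1,-1,-1,-1,0,1,1,1]' --pt "0.001 0.001 -0.03" --pt "0 0 -0.02" --pt "0 0 -0.01" --pt "0 0 -0.001" --pt "0 0 0" --pt "0 0 0" --pt "0 0 0" --pt "0 0 0" --roll '[0,0,0,0,0,0,0,0]'

```text
t: 2.95
eef_pos: [0.5196, 0.0693, 0.0217]
ee_rot: [-3.141, -0.014, -0.083]
force: [-0.2, -0.6, -0.4]
width: 0.061
```

Emit:
arm_command --fingers '[1,1,1]' --pt "-0.005 -0.003 -0.006" --pt "0 0 0" --pt "0 0 0" --roll '[0,0,0]'

```text
t: 3.25
eef_pos: [0.5144, 0.0661, 0.016]
ee_rot: [-3.141, -0.015, -0.083]
force: [0.3, -0.6, -0.1]
width: 0.0373
```

Emit:
arm_command --fingers '[1,1,1,1,1]' --pt "0 0 0" --pt "0 0 0" --pt "0 0 0" --pt "0 0 0" --pt "0 0 0" --roll '[0,0,0,0,0]' --newtons 30

```text
t: 3.75
eef_pos: [0.5143, 0.066, 0.0159]
ee_rot: [-3.141, -0.014, -0.083]
force: [-0.0, 0.1, 0.5]
width: 0.0137
```

Emit:
arm_command --fingers '[1,1,1,1,1]' --pt "0 0 0.005" --pt "0 0 0.01" --pt "0 0 0.015" --pt "0 0 0.01" --pt "0 0 0" --roll '[0,0,0,0,0]' --newtons 30

```text
t: 4.25
eef_pos: [0.514, 0.0658, 0.0588]
ee_rot: [-3.141, -0.014, -0.083]
force: [-0.2, 0.9, -1.1]
width: 0.0136
```

Run:
```python
from h import *
s=get_state();print(s['eef_pos'],s['force'],s['moment'],s['width'])
a=snap('scene','s2')[150:290,170:370];cv2.imwrite('pics/s2z.png',cv2.resize(a,None,fx=4,fy=4,interpolation=cv2.INTER_CUBIC))
a=snap('top','t2')[150:290,200:340];cv2.imwrite('pics/t2z.png',cv2.resize(a,None,fx=4,fy=4,interpolation=cv2.INTER_CUBIC))
```

```text
[0.51396542 0.0658419  0.05875257] [-0.19908032  0.93479728 -1.13184116] [ 0.03689601 -0.06375867  0.01591445] 0.01360600227258156
```

View pics/s2z.png

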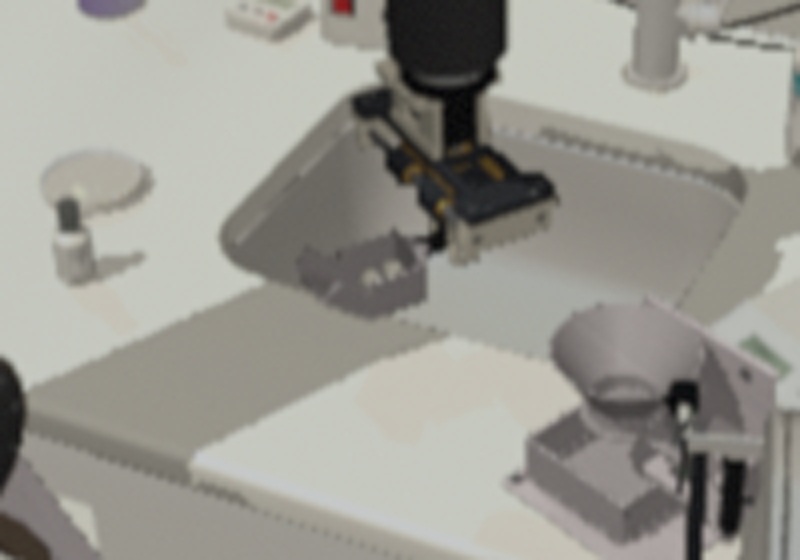

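View pics/t2z.png

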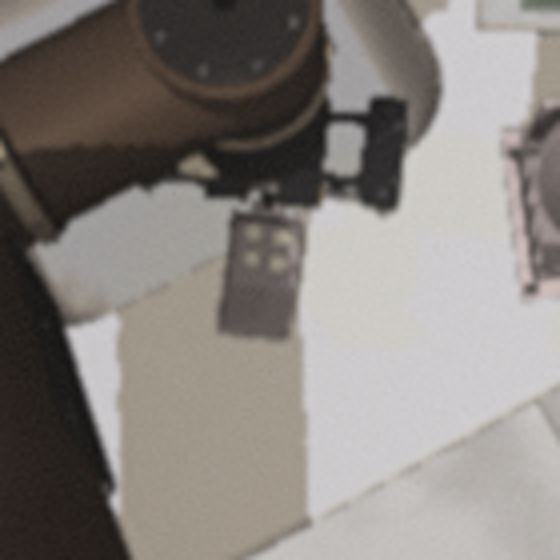

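Emit:
arm_command --fingers '[1,1,1,1,1,1,1,1]' --pt "0 0 0.02" --pt "0 0 0.03" --pt "0 0 0.03" --pt "0.003 -0.008 0.025" --pt "0.007 -0.015 0.015" --pt "0.011 -0.024 0.005" --pt "0.012 -0.026 0" --pt "0.012 -0.026 0" --roll '[0,0,0,0,0,0,0,0]'

```text
t: 5.15
eef_pos: [0.5547, -0.0353, 0.1826]
ee_rot: [3.138, -0.005, -0.079]
force: [1.2, 0.3, -1.0]
width: 0.0139
```

Emit:
arm_command --fingers '[1,1,1,1,1,1,1,1]' --pt "0.012 -0.026 0" --pt "0.012 -0.026 0" --pt "0.012 -0.026 0" --pt "0.012 -0.026 0" --pt "0.012 -0.026 0" --pt "0.008 -0.016 0" --pt "0.004 -0.008 0" --pt "0 0 0" --roll '[0,0,0,0,0,0,0,0]'

```text
t: 5.95
eef_pos: [0.6267, -0.1982, 0.1742]
ee_rot: [3.139, 0.007, -0.083]
force: [-0.9, 0.3, -2.1]
width: 0.0131
```

Emit:
arm_command --fingers '[1,1,1,1]' --pt "0.006 0.009 -0.006" --pt "0 0 -0.004" --pt "0 0 0" --pt "0 0 0" --roll '[0,0,0,0]'

```text
t: 6.35
eef_pos: [0.6321, -0.1851, 0.163]
ee_rot: [3.139, 0.008, -0.081]
force: [-0.2, -0.2, -1.1]
width: 0.0139
```

Run:
```python
from h import *
s=get_state();print(s['eef_pos'],s['ee_rot'],s['force'],s['moment'],s['width'])
a=snap('scene','s3')[150:290,230:430];cv2.imwrite('pics/s3z.png',cv2.resize(a,None,fx=4,fy=4,interpolation=cv2.INTER_CUBIC))
a=snap('top','t3')[140:240,290:420];cv2.imwrite('pics/t3z.png',cv2.resize(a,None,fx=6,fy=6,interpolation=cv2.INTER_CUBIC))
```

```text
[ 0.63211068 -0.18508033  0.16297073] [ 3.13948795  0.00772423 -0.08104461] [-0.23943472 -0.15465334 -1.06191534] [-0.00917232 -0.13730952 -0.02977668] 0.013857674883391038
```

View pics/s3z.png

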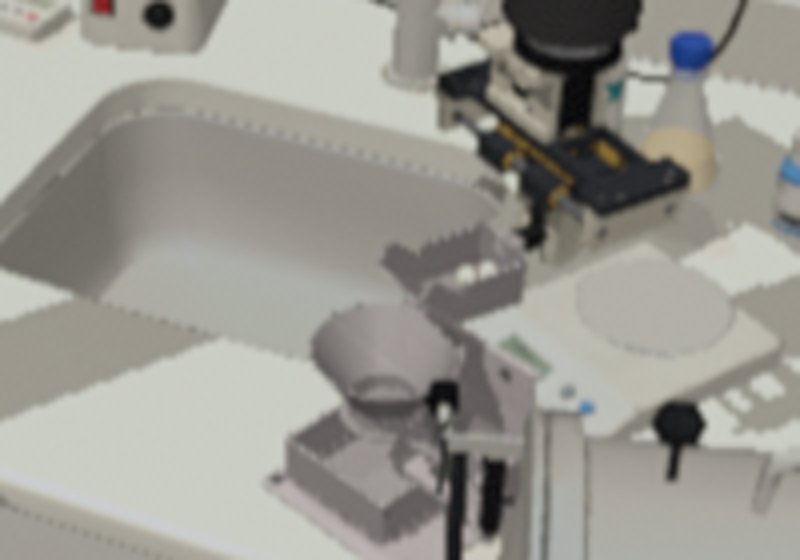

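View pics/t3z.png

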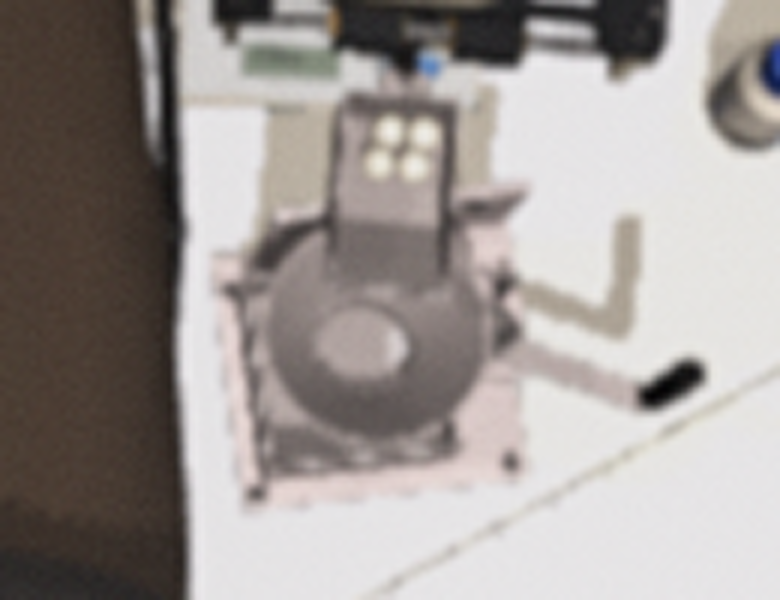

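Run:
```python
from h import *
for X,Y in[(330,262),(447,278),(388,268)]:
    print(onz('top',290+X/6-.4,140+Y/6-.4,.179))
c=lambda X,Y:onz('top',290+X/6-.4,140+Y/6-.4,.13)
print(c(268,330),c(490,330),c(378,225),c(378,438))
```

```text
[ 0.5156704  -0.14930374  0.179     ]
[ 0.50921545 -0.20205284  0.179     ]
[ 0.51336167 -0.17548356  0.179     ]
[ 0.4934823  -0.12643323  0.13      ] [ 0.49541881 -0.23068878  0.13      ] [ 0.54519042 -0.17833385  0.13      ] [ 0.44295159 -0.17794457  0.13      ]
```

Emit:
arm_command --fingers '[1,1,1,1,1]' --pt "-0.008 -0.003 -0.004" --pt "0 0 -0.004" --pt "0 0 -0.004" --pt "0 0 -0.002" --pt "0 0 0" --roll '[0,0,0,0,0]'

```text
t: 6.95
eef_pos: [0.623, -0.1887, 0.1486]
ee_rot: [3.14, 0.006, -0.082]
force: [-0.1, 0.2, -1.7]
width: 0.0137
```

Emit:
arm_command --fingers '[1,1,1,1]' --pt "0 0 0" --pt "0 0 0" --pt "0 0 0" --pt "0 0 0" --roll '[0,0,0,0]' --newtons 6

```text
t: 7.35
eef_pos: [0.6233, -0.1889, 0.1489]
ee_rot: [3.139, 0.006, -0.082]
force: [1.0, 1.1, -1.5]
width: 0.0141
```

Run:
```python
from h import *
s=get_state();print(s['eef_pos'],s['ee_rot'],s['force'],s['moment'],s['width'])
a=snap('scene','s4')[180:280,260:400];cv2.imwrite('pics/s4z.png',cv2.resize(a,None,fx=5.5,fy=5.5,interpolation=cv2.INTER_CUBIC))
a=snap('top','t4')[140:240,290:420];cv2.imwrite('pics/t4z.png',cv2.resize(a,None,fx=6,fy=6,interpolation=cv2.INTER_CUBIC))
```

```text
[ 0.62329654 -0.18888306  0.1488512 ] [ 3.13945346  0.00639813 -0.08168658] [ 1.03187109  1.1404743  -1.48680426] [-0.02646722 -0.04843869 -0.0102489 ] 0.01409383134228061
```

View pics/s4z.png

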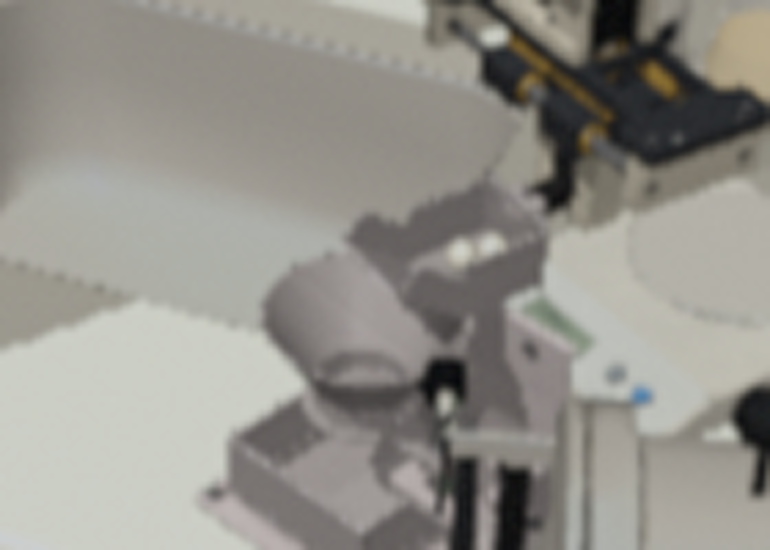

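View pics/t4z.png

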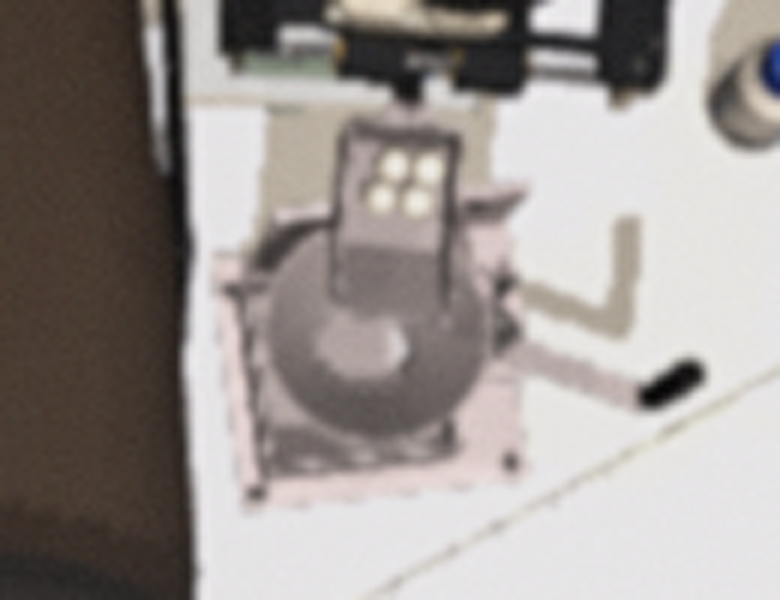

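Emit:
arm_command --fingers '[1,1,1,1,1,1,1]' --pt "0.006 0 -0.002" --pt "0 0 0" --pt "-0.003 0 0.007" --pt "-0.004 0 0.007" --pt "-0.005 0.001 0.006" --pt "-0.005 0 0.006" --pt "0 0 0" --roll '[0,0,0,0,0,0,0]' --newtons 3.5

```text
t: 8.15
eef_pos: [0.6118, -0.1878, 0.176]
ee_rot: [3.139, 0.005, -0.081]
force: [-0.3, 0.3, -0.9]
width: 0.0143
```

```bash
cat > look.py <<'E'
from h import *
import sys
k=sys.argv[1]
s=get_state();print(s['t'],s['eef_pos'],s['ee_rot'],s['force'],s['moment'],s['width'])
a=snap('scene','s'+k)[170:280,260:400]
b=snap('top','t'+k)[140:250,290:420]
cv2.imwrite(f'pics/c{k}.png',np.hstack([cv2.resize(a,(400,330),interpolation=cv2.INTER_CUBIC),cv2.resize(b,(390,330),interpolation=cv2.INTER_CUBIC)]))
E
python3 look.py 5
```

```text
8.15 [ 0.6117691  -0.18782975  0.17600181] [ 3.13924944  0.00487344 -0.08136813] [-0.33906889  0.34646809 -0.8769621 ] [-0.04145314  0.09552227  0.05234436] 0.014261696885719115
```

View pics/c5.png

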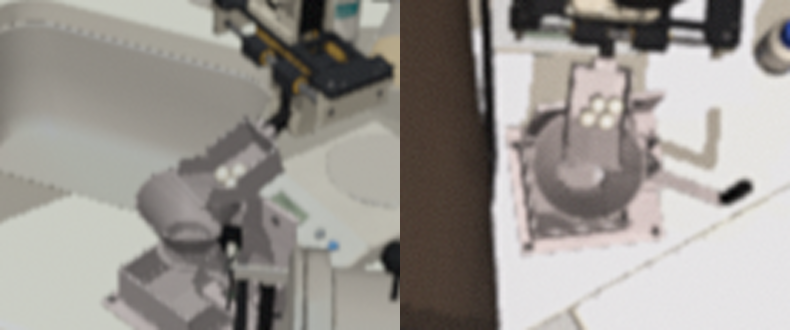

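Emit:
arm_command --fingers '[1,1,1,1,1,1,1]' --pt "-0.004 0 0.004" --pt "-0.004 0.001 0.004" --pt "-0.006 0 0.005" --pt "-0.007 0.001 0.004" --pt "-0.007 0 0.003" --pt "-0.007 0.001 0.003" --pt "0 0 0" --roll '[0,0,0,0,0,0,0]'

```text
t: 8.95
eef_pos: [0.5731, -0.1844, 0.1992]
ee_rot: [3.14, 0.007, -0.082]
force: [-1.3, -0.3, -0.6]
width: 0.014
```

```bash
python3 look.py 6
```

```text
8.95 [ 0.57313697 -0.18440777  0.19920623] [ 3.1396018   0.00711685 -0.08173398] [-1.27721525 -0.3204305  -0.60068998] [0.06583824 0.11973964 0.00899659] 0.014019586152864765
```

View pics/c6.png

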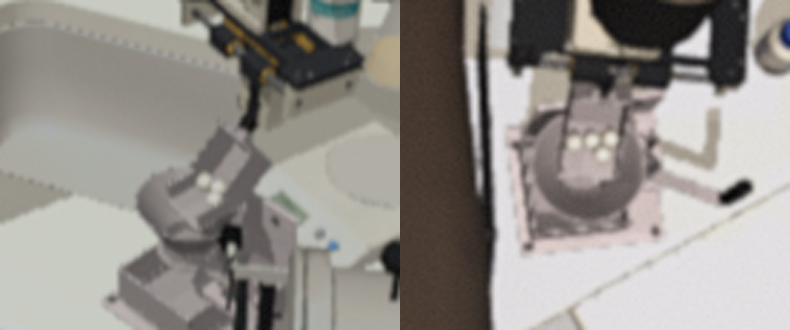

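Emit:
arm_command --fingers '[1,1,1,1,1,1,1]' --pt "-0.006 0 0.002" --pt "-0.006 0.001 0.002" --pt "-0.007 0 0.001" --pt "-0.007 0.001 0.001" --pt "-0.006 0 0.001" --pt "0 0 0" --pt "0 0 0" --roll '[0,0,0,0,0,0,0]'

```text
t: 9.75
eef_pos: [0.5398, -0.1823, 0.2065]
ee_rot: [3.139, 0.006, -0.081]
force: [0.2, -0.0, -1.1]
width: 0.0136
```

```bash
python3 look.py 7
```

```text
9.75 [ 0.53983095 -0.18226131  0.20654728] [ 3.13940018  0.00576265 -0.08127619] [ 0.18490983 -0.04585221 -1.10703615] [ 0.0224792  -0.17786019 -0.05393652] 0.013569684935869084
```

View pics/c7.png

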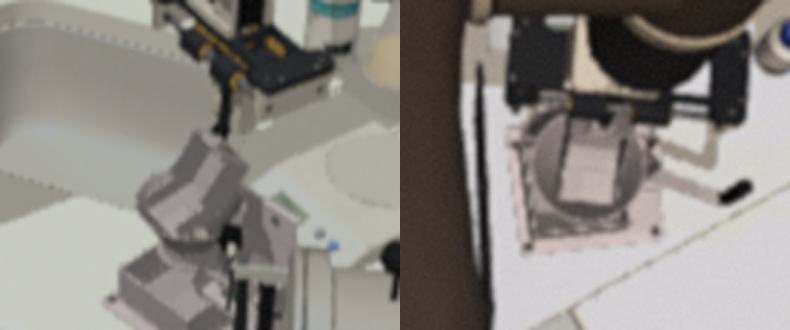

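Emit:
arm_command --fingers '[1,1,1,1,1,1,1,1]' --pt "0 0 0" --pt "0 0 0.005" --pt "0 0 0.01" --pt "0 0 0.015" --pt "0 0 0.02" --pt "0 0 0.02" --pt "0.01 0.015 0.01" --pt "0.02 0.03 0" --roll '[0,0,0,0,0,0,0,0]' --newtons 15

```text
t: 10.65
eef_pos: [0.5689, -0.1388, 0.2927]
ee_rot: [3.138, 0.008, -0.086]
force: [1.5, -0.5, -0.5]
width: 0.0139
```

Emit:
arm_command --fingers '[1,1,1]' --pt "0.015 0.04 0" --pt "0 0.04 0" --pt "0 0.015 0" --roll '[0,0,0]'

```text
t: 10.95
eef_pos: [0.5871, -0.0382, 0.2939]
ee_rot: [3.139, 0.006, -0.087]
force: [0.6, -0.3, -0.9]
width: 0.0135
```

```bash
python3 look.py 8
```

```text
10.95 [ 0.58706859 -0.03822094  0.29394661] [ 3.13883773  0.00632207 -0.08703892] [ 0.6136328  -0.31899733 -0.87352829] [-0.10053795 -0.07806679  0.01792153] 0.013518606994453583
```

View pics/c8.png

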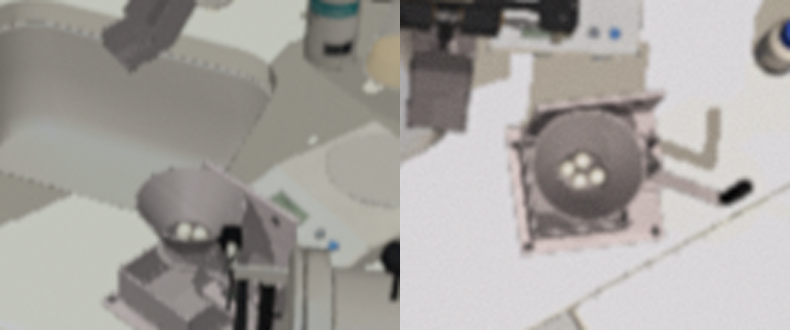

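View pics/t8.png

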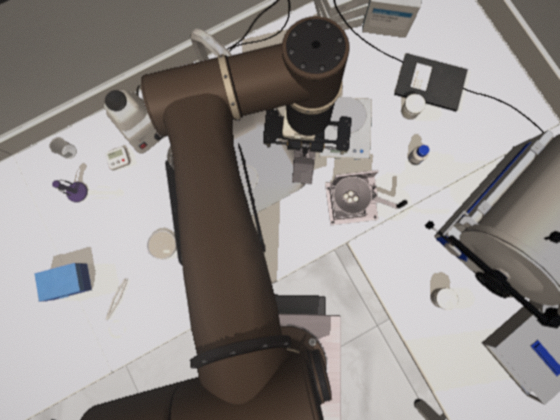

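Emit:
arm_command --fingers '[1,1,1,1,1,1]' --pt "-0.02 0.008 0" --pt "-0.035 0.01 -0.02" --pt "-0.035 0.01 -0.03" --pt "-0.035 0.005 -0.03" --pt "-0.02 0 -0.03" --pt "0 0 -0.015" --roll '[0,0,0,0,0,0]'

```text
t: 11.65
eef_pos: [0.4385, -0.007, 0.1674]
ee_rot: [3.139, 0.002, -0.087]
force: [0.3, -0.0, -1.0]
width: 0.0138
```

Emit:
arm_command --fingers '[1,1]' --pt "0 0 0" --pt "0 0 0" --roll '[0,0]'

```text
t: 11.85
eef_pos: [0.4373, -0.008, 0.167]
ee_rot: [3.138, 0.004, -0.087]
force: [0.8, 0.6, -0.5]
width: 0.014
```

```bash
sed -i 's/170:280,260:400/170:280,200:340/;s/140:250,290:420/150:260,240:370/' look.py; python3 look.py 9
```

```text
11.85 [ 0.43733332 -0.00804282  0.16696429] [ 3.1375736   0.00390724 -0.08696539] [ 0.7808282   0.63777021 -0.48675862] [-0.0009928  -0.11973191 -0.01506917] 0.013955410041181882
```

View pics/c9.png

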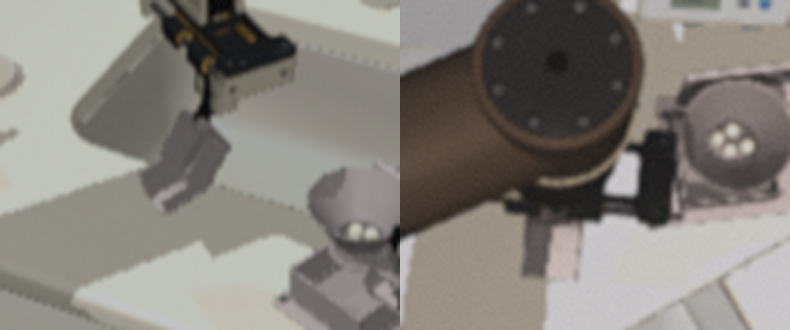

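Run:
```python
from h import *
p=np.array([.4373,-.008,.1858])
for z in np.arange(.04,.13,.01):
    X=onz('top',290.3,241.9,z);print(round(z,3),X,np.linalg.norm((X-p)[[0,2]]),np.degrees(np.arctan2(p[2]-z,p[0]-X[0])))
```

```text
0.04 [ 0.36409936 -0.00437199  0.04      ] 0.1631440267789473 63.34051203439754
0.05 [ 0.36331034 -0.00440544  0.05      ] 0.15464834426920832 61.41655683159698
0.06 [ 0.36252131 -0.0044389   0.06      ] 0.1463471640294017 59.27168353021771
0.07 [ 0.36173228 -0.00447235  0.07      ] 0.13827552052468647 56.87270104571441
0.08 [ 0.36094326 -0.00450581  0.08      ] 0.13047602023353064 54.18170249719404
0.09 [ 0.36015423 -0.00453927  0.09      ] 0.12300044413851419 51.15622273870053
0.1 [ 0.35936521 -0.00457272  0.1       ] 0.11591148253407053 47.75016132998633
0.11 [ 0.35857618 -0.00460618  0.11      ] 0.10928439701487057 43.91600910650656
0.12 [ 0.35778716 -0.00463964  0.12      ] 0.10320819832380038 39.60909207139441
```

Emit:
arm_command --fingers '[1,1,1,1,1,1]' --pt "0.008 0 -0.015" --pt "0.008 0 -0.02" --pt "0.008 0 -0.015" --pt "0 0 -0.008" --pt "0 0 -0.004" --pt "0 0 0" --roll '[0,0,0,0,0,0]'

```text
t: 12.55
eef_pos: [0.469, -0.0072, 0.1085]
ee_rot: [3.142, -0.006, -0.089]
force: [-1.6, 0.1, -0.6]
width: 0.0136
```

Emit:
arm_command --fingers '[1,1,1,1,1,1,1,1]' --pt "0 0 -0.01" --pt "0 0 -0.01" --pt "0.003 0 -0.005" --pt "0.007 0 -0.007" --pt "0.007 0 -0.007" --pt "0.007 0 -0.006" --pt "0.006 0 -0.005" --pt "0 0 0" --roll '[0,0,0,0,0,0,0,0]' --newtons 5

```text
t: 13.35
eef_pos: [0.5041, -0.0067, 0.0567]
ee_rot: [-3.141, -0.012, -0.087]
force: [1.5, -1.5, 0.8]
width: 0.0141
```

```bash
python3 look.py 10
```

```text
13.35 [ 0.50414986 -0.00668437  0.05673937] [-3.14050944 -0.01159919 -0.08688658] [ 1.45845614 -1.48284705  0.84943849] [-0.33421705 -0.13047005  0.08420622] 0.014069457346092318
```

View pics/c10.png

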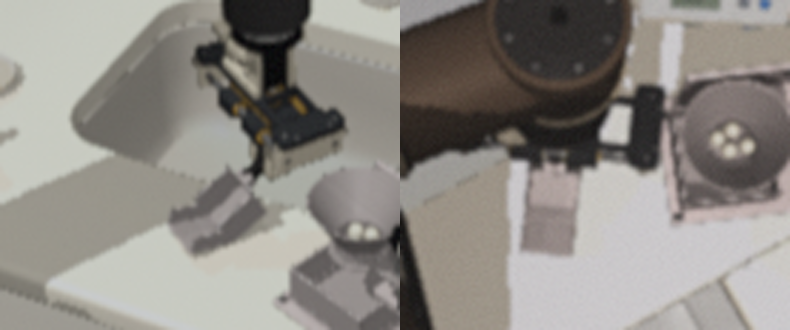

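Emit:
arm_command --fingers '[1,1,1,1,1,1,1,1]' --pt "0.006 0 -0.006" --pt "0.006 0 -0.006" --pt "0.005 0 -0.006" --pt "0.005 0 -0.007" --pt "0.004 0 -0.007" --pt "0.003 0 -0.007" --pt "0 0 -0.002" --pt "0 0 0" --roll '[0,0,0,0,0,0,0,0]' --newtons 4

```text
t: 14.25
eef_pos: [0.535, -0.0065, 0.0126]
ee_rot: [-3.14, -0.012, -0.087]
force: [-1.5, -0.4, 1.2]
width: 0.0139
```

```bash
python3 look.py 11
```

```text
14.25 [ 0.53499235 -0.00654832  0.01256358] [-3.13972738 -0.0121228  -0.0872087 ] [-1.48821505 -0.40067783  1.17638003] [-0.13735068  0.07446649  0.00381917] 0.013930203047749662
```

View pics/c11.png

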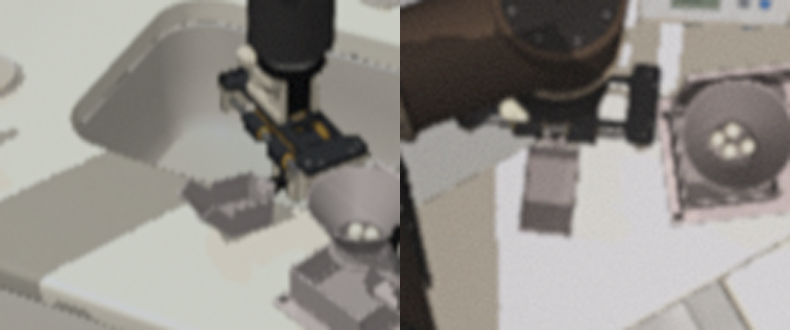

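Emit:
arm_command --fingers '[1,1,1,1,1]' --pt "-0.002 0 0.001" --pt "-0.006 0 0" --pt "-0.006 0 0" --pt "-0.004 0 0" --pt "0 0 0" --roll '[0,0,0,0,0]'

```text
t: 14.85
eef_pos: [0.5139, -0.0065, 0.0146]
ee_rot: [-3.139, -0.012, -0.088]
force: [0.5, 0.1, -0.9]
width: 0.0141
```

Emit:
arm_command --fingers '[0.8,0.6,0,-1,-1,-1,-1,-1]' --pt "0 0 0" --pt "0 0 0" --pt "0 0 0" --pt "0 0 0" --pt "0 0 0" --pt "0 0 0" --pt "0 0 0" --pt "0 0 0" --roll '[0,0,0,0,0,0,0,0]'

```text
t: 15.65
eef_pos: [0.5142, -0.0064, 0.0147]
ee_rot: [-3.139, -0.012, -0.088]
force: [-0.4, 0.0, 0.1]
width: 0.0597
```

```bash
python3 look.py 12
```

```text
15.65 [ 0.5141981  -0.00643022  0.01466742] [-3.13898593 -0.01220304 -0.08761588] [-0.42011439  0.0459167   0.14731551] [-0.06975346  0.01414549  0.01824229] 0.05968585679523549
```

View pics/c12.png

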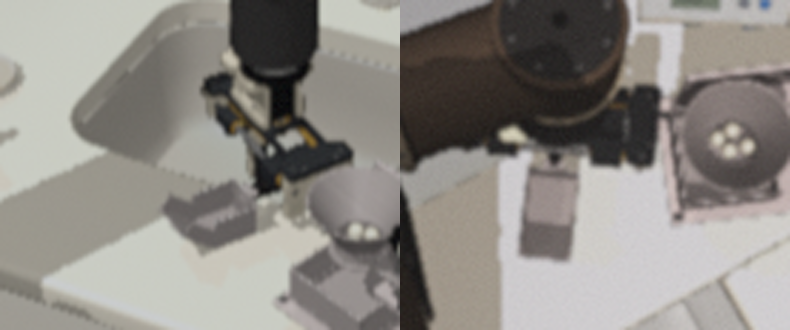

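Emit:
arm_command --fingers '[-1,-1,-1,-1,-1,-1,-1,-1]' --pt "0 0 0" --pt "0 0 0.015" --pt "0 0 0.03" --pt "0 0 0.04" --pt "0 0 0.045" --pt "0 0 0.045" --pt "0 0 0.04" --pt "0 -0.01 0.02" --roll '[0,0,0,0,0,0,0,0]'

```text
t: 16.55
eef_pos: [0.509, -0.0179, 0.2552]
ee_rot: [3.14, -0.004, -0.087]
force: [0.9, 0.3, -1.1]
width: 0.0876
```

Emit:
arm_command --fingers '[-1,-1,-1,-1,-1,-1,-1,-1]' --pt "0 -0.02 0" --pt "-0.003 -0.035 0" --pt "-0.005 -0.035 0" --pt "-0.005 -0.035 0" --pt "-0.005 -0.035 0" --pt "-0.005 -0.035 0" --pt "-0.005 -0.03 0" --pt "-0.005 -0.02 0" --roll '[0.03,0.08,0.08,0.08,0.08,0.08,0.08,0.06]'

```text
t: 17.35
eef_pos: [0.4758, -0.2694, 0.2615]
ee_rot: [-3.141, -0.016, 0.51]
force: [-0.4, 0.4, -0.6]
width: 0.0874
```

```bash
python3 look.py 13
```

```text
17.35 [ 0.47577049 -0.26937933  0.26146294] [-3.14055051 -0.01552114  0.51039882] [-0.41421008  0.42821812 -0.62091752] [-0.06107968 -0.02335752  0.03440547] 0.0874425491044519
```

View pics/c13.png

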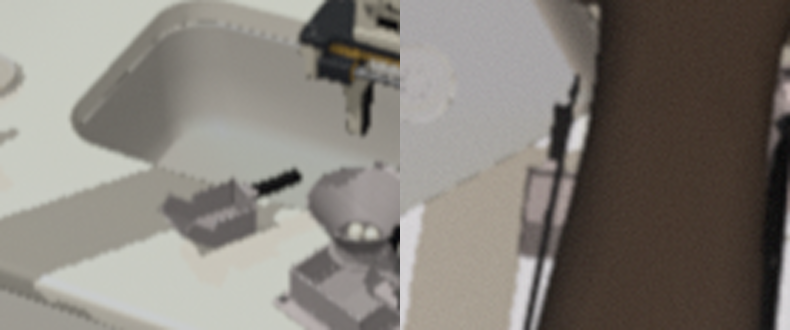

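View pics/t13.png

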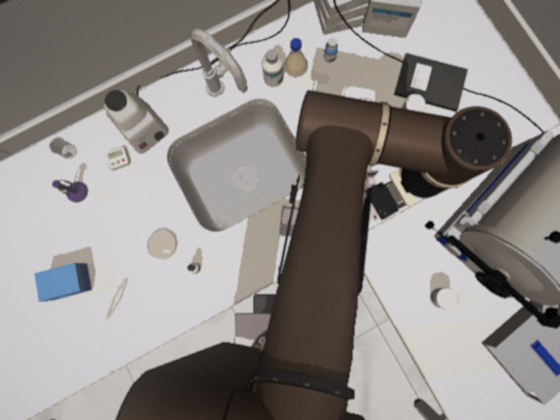

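Run:
```python
from h import *
for z in (.26,.35,.45,.55,.65,.7): print(z,proj('top',[.476,-.269,z]),onz('top',480,138,z))
# autoclave top edge corner
a=cv2.imread('pics/s13.png')[190:330,280:420];cv2.imwrite('pics/s13z.png',cv2.resize(a,None,fx=4,fy=4,interpolation=cv2.INTER_CUBIC))
print(get_state()['q'])
```

```text
0.26 (np.float64(396.7752028793858), np.float64(192.47631456709703)) [ 0.62124782 -0.48242922  0.26      ]
0.35 (np.float64(406.8070721174962), np.float64(184.6781495228576)) [ 0.58973691 -0.44028603  0.35      ]
0.45 (np.float64(420.44941327234716), np.float64(174.07342318619482)) [ 0.55472479 -0.39346026  0.45      ]
0.55 (np.float64(437.73673724994876), np.float64(160.6353088776029)) [ 0.51971266 -0.3466345   0.55      ]
0.65 (np.float64(460.3550933740854), np.float64(143.0531743921037)) [ 0.48470054 -0.29980873  0.65      ]
0.7 (np.float64(474.4983939072466), np.float64(132.05903270125316)) [ 0.46719448 -0.27639585  0.7       ]
[-0.16511575  0.12143339 -0.21876511 -0.01102113 -1.21963417  2.24697099]
```

View pics/s13z.png

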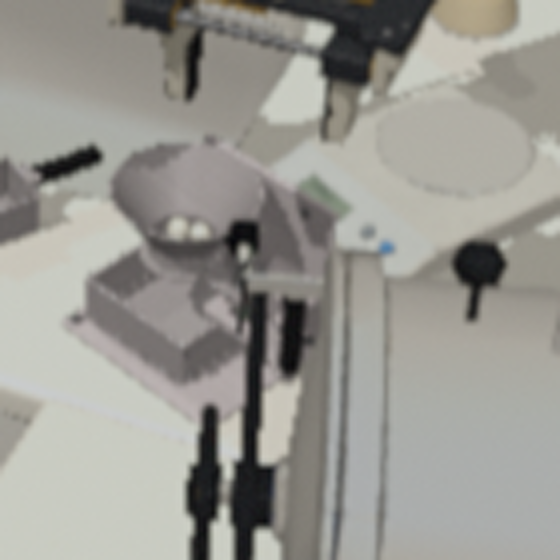

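View pics/s13.png

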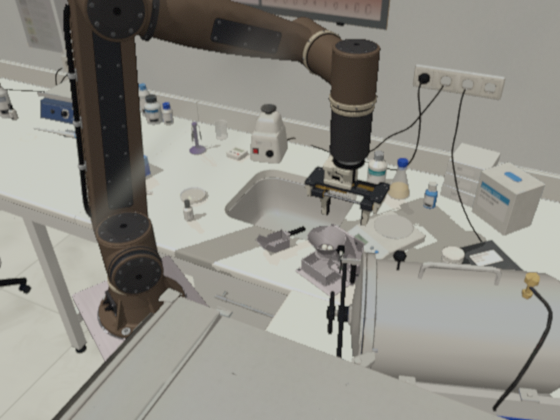

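Emit:
arm_command --fingers '[-1,-1,-1,-1,-1,-1]' --pt "-0.001 -0.025 0" --pt "0 -0.02 -0.01" --pt "0 -0.003 -0.03" --pt "0 0 -0.03" --pt "0 0 -0.015" --pt "0 0 0" --roll '[0,0.01,0,0,0,0]'

```text
t: 18.05
eef_pos: [0.4745, -0.3183, 0.1743]
ee_rot: [3.142, -0.017, 0.512]
force: [-0.2, -0.2, -0.1]
width: 0.0875
```

Run:
```python
from h import *
a=snap('scene','s14')[170:310,280:420];cv2.imwrite('pics/s14z.png',cv2.resize(a,None,fx=4,fy=4,interpolation=cv2.INTER_CUBIC))
print(proj('scene',[.4735,-.319,.152]),proj('scene',[.4745,-.3183,.1743]),proj('scene',[.4,-.355,.24]))
```

```text
(np.float64(353.850278699312), np.float64(261.2173204949245)) (np.float64(354.56335788731667), np.float64(254.3811716604609)) (np.float64(342.44054729650327), np.float64(253.60742243943935))
```

View pics/s14z.png

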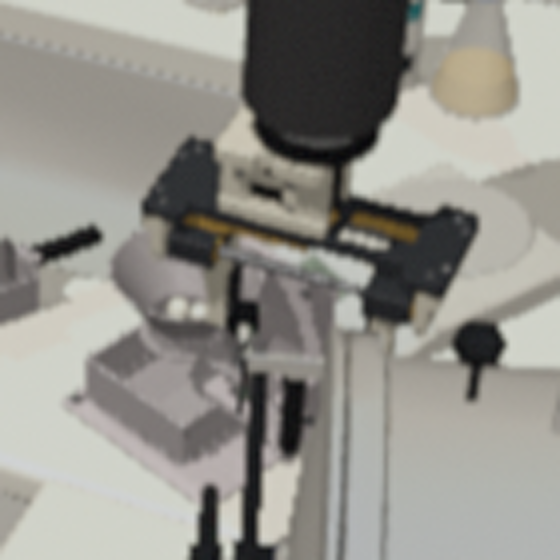

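Emit:
arm_command --fingers '[-1,-1,-1,-1,-1]' --pt "-0.001 0 -0.015" --pt "0 0 -0.02" --pt "0 0 -0.012" --pt "0 0 -0.005" --pt "0 0 0" --roll '[0,0,0,0,0]'

```text
t: 18.6
eef_pos: [0.478, -0.3185, 0.128]
ee_rot: [3.133, -0.023, 0.514]
force: [0.2, 0.2, -0.2]
width: 0.0875
```

Emit:
arm_command --fingers '[0.4,1,1,1,1,1,1,1]' --pt "0 0 0" --pt "0 0 0" --pt "0 0 0" --pt "0 0 0" --pt "0 0 0" --pt "0 0 0" --pt "0 0 0" --pt "0 0 0" --roll '[0,0,0,0,0,0,0,0]' --newtons 10

```text
t: 19.4
eef_pos: [0.4797, -0.3192, 0.1314]
ee_rot: [3.129, -0.026, 0.515]
force: [0.5, -0.2, -0.3]
width: 0.0294
```

Emit:
arm_command --fingers '[1,1,1,1,1]' --pt "-0.006 0 -0.008" --pt "0 0 -0.002" --pt "0 0 0" --pt "0 0 0" --pt "0 0 0" --roll '[0,0,0,0,0]' --newtons 15

```text
t: 19.9
eef_pos: [0.4729, -0.3192, 0.1211]
ee_rot: [3.129, -0.026, 0.515]
force: [-0.6, 0.4, 1.8]
width: 0.0156
```

Emit:
arm_command --fingers '[1,1,1,1,1]' --pt "0 0 0" --pt "0.005 -0.002 0" --pt "0.01 -0.003 0" --pt "0.01 -0.001 0" --pt "0.011 0 0" --roll '[0,0,0,0,-0.05]' --newtons 40

```text
t: 20.4
eef_pos: [0.5089, -0.3245, 0.1209]
ee_rot: [3.133, -0.024, 0.463]
force: [-4.2, 4.4, 6.5]
width: 0.0148
```

Emit:
arm_command --fingers '[1,1,1,1,1,1,1]' --pt "0.009 0.001 0" --pt "0.009 0.002 0" --pt "0.0085 0.003 0" --pt "0.008 0.004 0" --pt "0.0075 0.005 0" --pt "0.007 0.005 0" --pt "0.001 0.001 0" --roll '[-0.08,-0.1,-0.12,-0.12,-0.12,-0.1,0]'

```text
t: 21.1
eef_pos: [0.5576, -0.3035, 0.1208]
ee_rot: [3.134, -0.006, -0.205]
force: [-9.3, -1.9, 8.3]
width: 0.015
```

Run:
```python
from h import *
s=get_state();print(s['eef_pos'],s['ee_rot'],s['force'],s['moment'],s['width'])
a=snap('scene','s15')[170:310,280:420];b=snap('top','t15')[130:270,250:450]
cv2.imwrite('pics/c15.png',np.hstack([cv2.resize(a,(400,400),interpolation=cv2.INTER_CUBIC),cv2.resize(b,(400,400),interpolation=cv2.INTER_CUBIC)]))
```

```text
[ 0.55760191 -0.30349274  0.12078467] [ 3.13427731 -0.00613134 -0.20530019] [-9.29045904 -1.87852294  8.33971624] [-0.53535621  2.99777504 -0.00998255] 0.015026904093291472
```

View pics/c15.png

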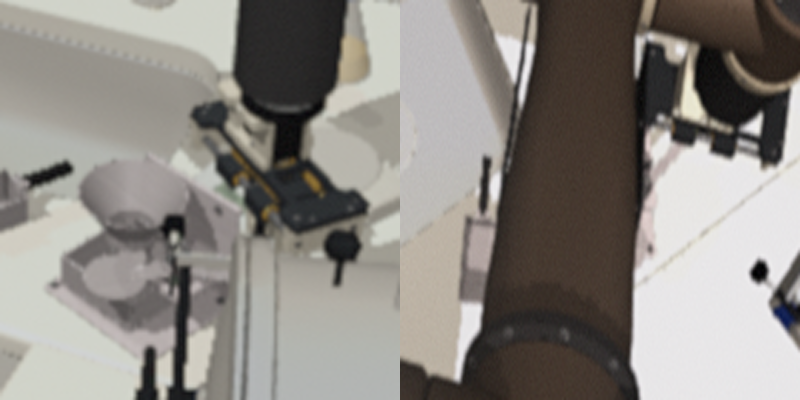

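Emit:
arm_command --fingers '[1,1,1]' --pt "0.003 0.002 0" --pt "0.002 0.001 0" --pt "0 0 0" --roll '[0,0,0]'

```text
t: 21.5
eef_pos: [0.5568, -0.3042, 0.1207]
ee_rot: [3.129, 0.008, -0.203]
force: [-8.7, 1.3, 7.6]
width: 0.0154
```

Run:
```python
from h import *
s=get_state();print(s['t'],s['eef_pos'],s['ee_rot'],s['force'],s['moment'],s['width'])
a=snap('scene','s16')[215:285,290:360];
cv2.imwrite('pics/s16z.png',cv2.resize(a,(560,560),interpolation=cv2.INTER_CUBIC))
for X in ([.4944,-.1777,.02],[.53,-.21,.014],[.46,-.21,.014],[.53,-.14,.014],[.46,-.14,.014]):
    p=proj('scene',X);print(((p[0]-290)*8,(p[1]-215)*8), proj('top',X))
```

```text
21.5 [ 0.55675995 -0.30420896  0.12073726] [ 3.12856221  0.00755646 -0.20333548] [-8.65820132  1.32411195  7.57535168] [ 0.38616366  2.35533209 -0.07693512] 0.015444800669225009
(np.float64(278.4643333528102), np.float64(406.91369590774457)) (np.float64(347.1821399930876), np.float64(201.47204043572117))
(np.float64(409.6612045675015), np.float64(430.32361170483364)) (np.float64(357.29237918152194), np.float64(190.76786263681296))
(np.float64(257.17959339691515), np.float64(506.5622127289298)) (np.float64(357.41893046740427), np.float64(212.95924368052047))
(np.float64(291.30340728858255), np.float64(326.65861588696225)) (np.float64(334.78993012056543), np.float64(190.36409071723978))
(np.float64(141.02387630099383), np.float64(398.59956569105043)) (np.float64(334.7244919699853), np.float64(212.52280653514853))
```

View pics/s16z.png

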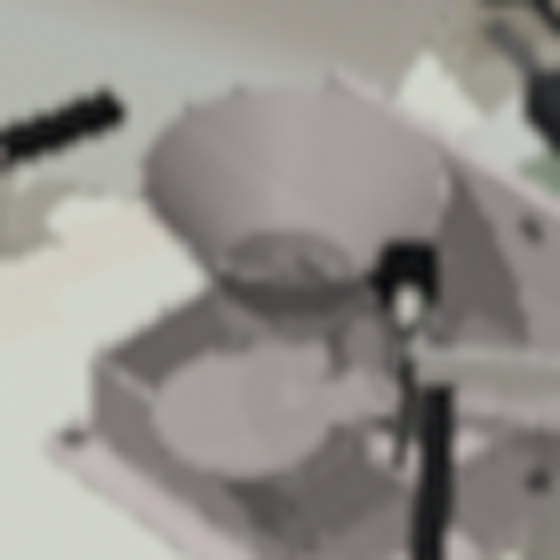

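Emit:
arm_command --fingers '[1,1]' --pt "0.003 0.002 0" --pt "0.004 0.003 0" --roll '[0,0]'

```text
t: 21.75
eef_pos: [0.5589, -0.3023, 0.1207]
ee_rot: [3.124, 0.018, -0.205]
force: [-17.5, -12.9, 10.3]
width: 0.0152
```

Run:
```python
from h import *
s=get_state();print(s['t'],s['eef_pos'],s['ee_rot'],s['force'],s['width'])
def R(a):return np.array([[np.cos(a),-np.sin(a)],[np.sin(a),np.cos(a)]])
for g in(.95,1.0,1.05):
    c=np.array([.5027,-.2391])+R(.135+g)@np.array([0,.062]);p=proj('scene',[*c,.072]);print(g,((p[0]-290)*8,(p[1]-215)*8))
ims=[grab_frame('scene') for _ in range(6)]
a=np.mean(ims,0).astype(np.uint8);cv2.imwrite('pics/s17.png',a)
a=np.clip(a[230:300,290:370].astype(float)*1.2,0,255).astype(np.uint8)
cv2.imwrite('pics/s17z.png',cv2.resize(a,(640,560),interpolation=cv2.INTER_CUBIC))
s=get_state();print(s['t'],s['eef_pos'],s['force'])
b=snap('top','t17')[150:250,250:400];cv2.imwrite('pics/t17z.png',cv2.resize(b,(750,500)))
```

```text
21.75 [ 0.55888553 -0.30226573  0.12069259] [ 3.12396482  0.01827903 -0.20482901] [-17.54250949 -12.87072556  10.26201092] 0.015161910750238792
0.95 (np.float64(235.0565365569555), np.float64(399.0634433032078))
1.0 (np.float64(236.75348113827022), np.float64(405.00194982429775))
1.05 (np.float64(238.8933766196401), np.float64(410.9076499162188))
22.05 [ 0.55856143 -0.30266619  0.12069853] [-16.13236938  -8.84318753   9.66116967]
```

View pics/s17z.png

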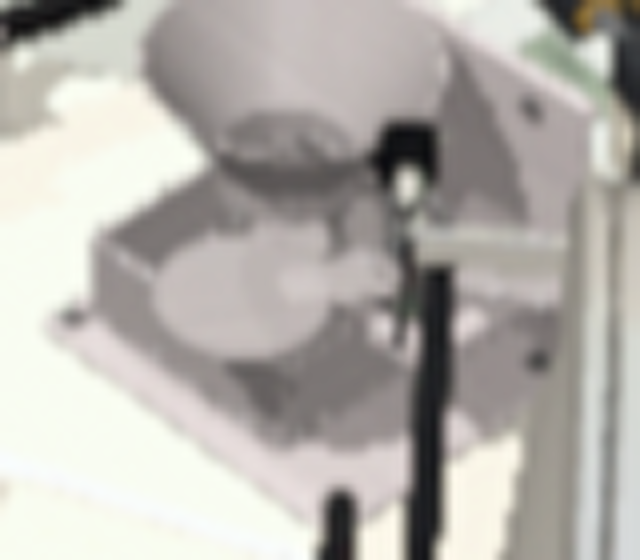

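View pics/t17z.png

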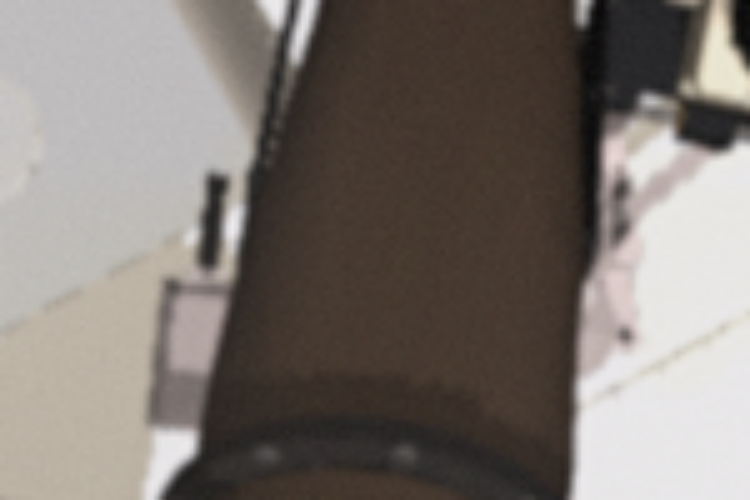

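Run:
```python
from h import *
s=get_state();print(s['t'],s['eef_pos'],s['force'],s['width'])
print(job_done())
```

```text
22.1 [ 0.55854233 -0.3026693   0.12070221] [-16.24747626  -8.74390275   9.61086627] 0.015338137084101599
the job is handed in; nothing more can be done
None
```

I finished the sequence and handed the job in at 22.1 s, but I couldn't see the four balls in the tray, so that last part is unconfirmed.

- **Pouring:** I rested the scoop on the funnel rim with a light grip and tipped it, gate shut. The top picture showed all four balls in the funnel.
- **Scoop:** I set it down on the worktop and let go. It looked upright and at rest in later pictures, judged by eye.
- **Gate:** I gripped the post at about 40 N and swung it about 60° to the stop. The open disc appears where a 1.05 rad opening puts it, and extra pushing barely moved the post. I left the arm pressing about 18 N sideways on it, fingers shut at 15 mm.
- **Balls:** the funnel looked empty afterwards and I saw none outside the stand. The tray floor was hidden by the open disc in one camera and by the arm in the other.
- **Bystanders:** the bottles and the petri dish stayed put in the pictures up to the gate swing. I did not recheck them after it.

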